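Stand the tall measuring cylinder on the balance

ROBOT

A 6-joint arm with a two-finger parallel gripper is mounted at the origin on a cart in front of the work surface, level with it; the furniture and walls round the work are solid. World frame = base frame: x ahead of the robot, y to its left, z up, the work surface at z = 0. Lengths are in m, angles in rad, forces in N, time in s.
With the tool pointing down it reaches from about 0.3 to 0.85 m from the base axis. Payload 5.4 kg.
Tool frame: the origin (TCP) lies between the finger pads; the fingertips stand env.finger_overhang ahead of it and the grasp point (between the pads) lies 11 mm behind it (env.finger_overhang is the distance from the TCP to the fingertips, in m); z points along the fingers, y is the line along which they close (so a half turn about z gives the same grasp; the last joint's range is limited). The gripper opens to 85 mm and grips with 20 to 120 N. Pads are 22 mm wide; open, the fingers measure 114 mm over their backs; the gripper's body (76 mm by 85 mm) begins 54 mm behind the grasp point. The pads swing forward as they close: fully open they stand 13 mm farther back than shut.
Start: joints at [1.056, 0.158, 1.597, -0, 1.386, -0.21], TCP at [0.173, 0.548, 0.239] pointing down, gripper open.
Joint ranges: [-2.91, 2.91], [-0.94, 2.29], [0.18, 2.7], [-1.29, 4.43], [0.17, 2.64], [-3, 3]. Speed limits (rad/s): [2.57, 2.57, 3.14, 3.14, 3.14, 3.14].

INTERFACE

Orientations are given as [roll, pitch, yaw] about the fixed x, y, z axes, in that order (R = Rz(yaw) Ry(pitch) Rx(roll)).
In Python, from rig import status, snapshot, env gives the robot as it stands.
- The arm moves only by the tool step_arm, never from a script. Its argument "plan" is text: rows parted by semicolons, each of 7 numbers parted by spaces: the shift along the tool's x, y, z as a fraction of full scale, then the turn, a rotation vector about the tool's x, y, z as a fraction of full scale, then the opening, from -1 (shut) to 1 (fully open). A call has 1 to 5 rows; each row shifts and turns the commanded pose from where the row before left it, along the tool's axes as they then stand; what a row does not reach is not made up. Full scale, the value 1, is 5 cm for a shift and 0.15 rad for a turn. A row lasts 1/8 s, in which the tool goes at most 62.5 mm and 10.7 degrees, less where a joint would pass 70% of its speed; a pose out of reach is approached as far as the arm can. A call with a number of a shift or a turn outside -1 to 1 is refused whole. A call with a gripper value outside its range is refused whole. The fingers move at their own pace and stop on an object; "force" is the grip in N (left out, the last holds). Time passes only in rows, so rows that do not move let the fingers close. It gives the time, the measured TCP pose, the force, the opening and the grip force at its end, in the units of the state.
- status.get_state(): the state, without advancing time (a new reading comes with each control period).
- snapshot(name): name is "side" or "top"; returns a dict with "img" (384x512x3 uint8, blue, green, red), "K" (3x3 intrinsics, pixels), "eye" and "orientation" of the camera in the world. Camera axes: x right, y up, looking along -z (the intrinsics and any distortion apply to the point x, -y, -z); pixel columns grow to the right and rows downward; lengths in m; the calibration is good to about 2 mm. A picture is of the moment at which its call begins. There is no depth.
- env.finish_job(): hands the job in; it is judged then, once.
The state is a dict: "time": time; "q": joint angles; "joint_vel": joint speeds; "joint_torque": joint torques, N m; "ee_pos": TCP position; "orientation": TCP orientation; "contact_force": force on the tool from outside, world axes, zero at the start; "ft_torque": the same for the moment, N m; "gripper_width": finger opening in m; "grip_force": force on a finger pad.
Only numpy, scipy, OpenCV 4.12 (cv2) and the standard library are available. Lean on these libraries where they do the work, as an engineer would, in place of code of your own. Each camera call takes 0.05 s, during which the arm holds its last target. There are 200 camera calls.

TASK

Weigh the blue cylinder: stand the tall measuring cylinder with the blue foot and blue stopper upright in the middle of the round steel pan of the balance, and let go of it. It is top-heavy, so hold it high, keep it upright on the way and set it down rather than letting it drop. Leave the orange cylinder standing where it is.

Things in the scene. Friction and masses are not known exactly. Their poses are not given: they have to be found in the camera images.
- cylinder_blue: Measuring cylinder with blue foot and stopper, upright, 230 mm tall, 0.13 to 0.21 kg; top-heavy: topples beyond 11 degrees. Hexagonal foot 54 mm across flats, 10 mm thick, tapering by 24 mm height into a 30 mm round tube, white with black lines; top 40 mm: solid blue stopper, also 30 mm wide. Origin: centre of foot's underside; z: up the tube. This is the one to weigh.
- cylinder_orange: Measuring cylinder with orange foot and stopper, upright, 230 mm tall, 0.13 to 0.21 kg; top-heavy: topples beyond 11 degrees. Hexagonal foot 54 mm across flats, 10 mm thick, tapering by 24 mm height into a 30 mm round tube, white with black lines; top 40 mm: solid orange stopper, also 30 mm wide. Origin: centre of foot's underside; z: up the tube. A bystander, to be left standing where it is.
- balance: compact white laboratory balance, fixed to the worktop: 200 mm (its x) by 165 mm (its y), housing 34 mm high, with a dark display and two small buttons at its front (-x) end; the steel pan stands on it. Origin: centre of its underside on the worktop; z up.
- balance_pan (a point): centre of the top face of the balance's round steel pan: flat, 120 mm diameter, no rim, 45 mm above the worktop, 25 mm from the balance's origin along its +x; z up. The pan does not give way.
Things that resemble listed ones, but are neither listed nor needed, are in the scene too. What is shaped like the cylinder_blue but red is not meant.

How it is judged:
On the way:
1. the blue cylinder is lifted off the worktop, upright (height (world z) of cylinder_blue above 0.03 m and angle between cylinder_blue's own z axis and vertical below 0.3 rad), for 0.2 s.
At the end, for the whole second after the job is handed in: The blue cylinder stands upright (within 5 degrees) and at rest on the balance pan, its foot's centre within 20 mm of the pan's centre, released; the orange cylinder stands upright within 20 mm of where it was (horizontal distance between cylinder_blue and balance_pan below 0.02 m and z of cylinder_blue in the frame of balance_pan between -0.004 and 0.004 m and angle between each of cylinder_blue, cylinder_orange's own z axis and vertical below 0.09 rad and linear speed of cylinder_blue below 0.02 m/s and contact force between cylinder_blue and the fingers below 0.05 N and distance of cylinder_orange from where it was at the start of the episode below 0.02 m); the robot touches nothing.
It fails at once if the blue cylinder leans more than 20 degrees (angle between cylinder_blue's own z axis and vertical above 0.35 rad).
It fails at once if the blue cylinder is dropped: it falls freely faster than 0.4 m/s (a drop of more than about 8 mm) (contact force between cylinder_blue and anything else below 0.01 N and linear speed of cylinder_blue above 0.4 m/s).
It fails at once if the orange cylinder is knocked: shifted more than 20 mm or tipped more than 20 degrees (distance of cylinder_orange from where it was at the start of the episode above 0.02 m or angle between cylinder_orange's own z axis and vertical above 0.35 rad).
It also fails if it takes over 54 s, if anything falls off the work surface, if the arm or the gripper's body presses on something with over 40 N, if the wrist force passes 120 N, or if a joint passes its speed limit or range.

## Working session

There is one attempt and no reset: what is moved stays moved. The work goes in short steps, Python scripts to look and compute and a tool call to move; the robot and the scene stay as the last step left them, time stands still between calls to the robot, and variables do not carry over. Pictures are saved under pics/ and viewed, at most 10 in all, crops included, and the job is handed in when it is done.

Besides the shell and the picture viewer there is one more tool, called after "Request:" in YAML: its name, and indented under it one key for each argument. step_arm: Moves the arm, as the interface text tells. Its arguments: {"type":"object","properties":{"plan":{"type":"string"},"force":{"type":"number"}},"required":["plan"]}

```bash
mkdir -p pics; cat > h.py <<'E'
import numpy as np, cv2
from scipy.spatial.transform import Rotation as R
from rig import status, snapshot, env
def rot(o):
    o=np.array(o,float)
    if o.shape==(3,3): return o
    return (R.from_euler('xyz',o) if o.size==3 else R.from_quat(o)).as_matrix()
def ray(s,u,v):
    K=np.array(s['K']); d=np.linalg.inv(K)@[u,v,1]
    return np.array(s['eye']), rot(s['orientation'])@[d[0],-d[1],-d[2]]
def onplane(s,u,v,z):
    e,d=ray(s,u,v); return e+d*(z-e[2])/d[2]
def proj(s,p):
    c=rot(s['orientation']).T@(np.array(p)-s['eye']); q=np.array(s['K'])@[c[0],-c[1],-c[2]]; return q[:2]/q[2]
def tri(s1,p1,s2,p2):
    (a,d),(b,f)=ray(s1,*p1),ray(s2,*p2)
    t=np.linalg.lstsq(np.c_[d,-f],b-a,rcond=None)[0]; x,y=a+d*t[0],b+f*t[1]
    return (x+y)/2,np.linalg.norm(x-y)
E
python3 - <<'E'
from h import *
S={n:snapshot(n) for n in('side','top')}
for n,s in S.items(): print(n,{k:v for k,v in s.items() if k!='img'})
cv2.imwrite('pics/a.png',np.hstack([cv2.resize(S[n]['img'],(400,300)) for n in S]))
for n in S: cv2.imwrite(f'pics/{n}0.png',S[n]['img'])
print(status.get_state(),env.finger_overhang)
E
```

```text
side {'K': array([[449.41889389,   0.        , 250.61475491],
       [  0.        , 449.41889389, 186.21367383],
       [  0.        ,   0.        ,   1.        ]]), 'eye': array([-0.32422172, -1.07711608,  0.59773146]), 'orientation': array([ 1.18263341,  0.0245233 , -0.60088486])}
top {'K': array([[492.86822804,   0.        , 257.30562628],
       [  0.        , 492.86822804, 192.67915824],
       [  0.        ,   0.        ,   1.        ]]), 'eye': array([0.19385021, 0.01105241, 1.43053867]), 'orientation': array([ 0.15564835, -0.00191734, -1.57555989])}
{'time': 0.1, 'q': array([ 1.05593370e+00,  1.59034624e-01,  1.59815623e+00,  4.69727823e-05,
        1.38619797e+00, -2.10078829e-01]), 'joint_vel': array([-1.56607580e-03, -1.87373919e-03, -1.01684367e-03, -1.12427746e-03,
        6.83990504e-05,  2.74187794e-05]), 'joint_torque': array([ 7.38274116e-05, -3.96993184e+01, -3.32337177e+01, -2.20860406e-04,
        4.19690448e-03,  4.72222283e-06]), 'ee_pos': array([0.17226958, 0.54801375, 0.23836304]), 'orientation': array([-3.13984559e+00, -4.19712951e-04,  2.83679982e+00]), 'contact_force': array([ 0.79715098, -0.70452346, -0.04169537]), 'ft_torque': array([ 0.04636232, -0.02363313,  0.02016697]), 'grip_force': 0.0, 'gripper_width': 0.08562903098892653} 0.008
```

View pics/side0.png

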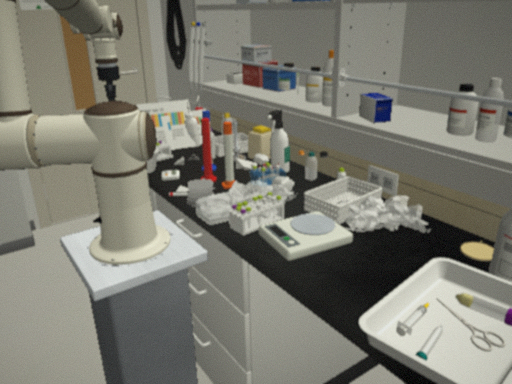

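View pics/top0.png

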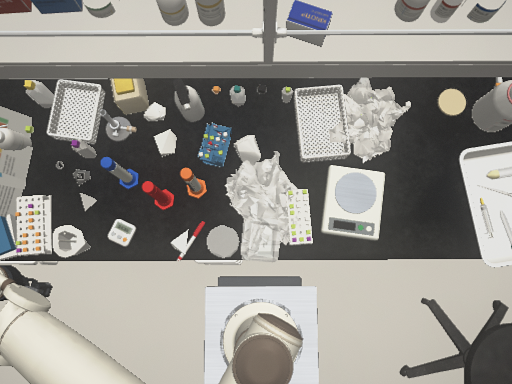

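Side view: red cylinder at (208,145), orange at (228,155), blue mostly hidden behind red (blue stopper near 205,115). The pan is at (314,224). Top view: blue (119,170), red (157,195), orange (193,182), pan (355,193). Next I'll mask the colours and enlarge.

```bash
python3 - <<'E'
from h import *
s=snapshot('top'); t=s['img']; sd=snapshot('side')
hsv=cv2.cvtColor(t,cv2.COLOR_BGR2HSV)
rng={'blue':((105,150,60),(125,255,255)),'orange':((6,150,80),(16,255,255)),'red':((0,150,60),(4,255,255))}
for n,(a,b) in rng.items():
    m=cv2.inRange(hsv,a,b); m[:140]=0;m[220:]=0;m[:,:90]=0;m[:,215:]=0
    k,l,st,c=cv2.connectedComponentsWithStats(m)
    for i in range(1,k):
        if st[i,4]>25: print(n,st[i],c[i].round(1),'z.23',onplane(s,*c[i],.23).round(3),'z.01',onplane(s,*c[i],.01).round(3))
# pan: greyish-blue disc
roi=hsv[165:225,325:385]
print(t[193,355],t[175,330],t[193,340])
m=np.zeros(t.shape[:2],np.uint8); x=cv2.absdiff(t,np.full_like(t,t[193,355])).max(2)<14; m[165:222,325:385]=x[165:222,325:385]*255
m=cv2.morphologyEx(m,cv2.MORPH_OPEN,np.ones((5,5)))
c=max(cv2.findContours(m,0,2)[0],key=cv2.contourArea); e=cv2.fitEllipse(cv2.convexHull(c)); print('pan',e,onplane(s,*e[0],.045), 'diam',e[1][0]/492.9*1.39)
w=cv2.absdiff(t,np.full_like(t,235)).max(2)<45
m=np.zeros_like(m); m[150:250,315:395]=w[150:250,315:395]*255
c=max(cv2.findContours(m,0,2)[0],key=cv2.contourArea); r=cv2.minAreaRect(c); print('housing',r,[onplane(s,*p,.034).round(3) for p in cv2.boxPoints(r)])
a=cv2.resize(t[135:225,85:225],None,fx=3,fy=3,interpolation=2); b=cv2.resize(sd['img'][95:195,170:300],None,fx=2.7,fy=2.7,interpolation=2)[:270]
cv2.imwrite('pics/c.png',np.hstack([a,b]))
E
```

```text
blue [101 157  11  11 101] [106. 162.] z.23 [0.461 0.384 0.23 ] z.01 [0.51  0.452 0.01 ]
blue [120 169  18  20 125] [131.  179.2] z.23 [0.418 0.32  0.23 ] z.01 [0.458 0.377 0.01 ]
orange [180 168  12  13 119] [185.7 173.6] z.23 [0.431 0.185 0.23 ] z.01 [0.474 0.217 0.01 ]
orange [187 178  20  20 156] [197.8 189.5] z.23 [0.391 0.155 0.23 ] z.01 [0.427 0.181 0.01 ]
red [142 181  32  29 441] [158.7 194.9] z.23 [0.378 0.251 0.23 ] z.01 [0.411 0.295 0.01 ]
[197 192 187] [220 230 231] [206 200 195]
pan ((355.1315612792969, 192.53805541992188), (39.68124771118164, 41.35367202758789), 123.7928695678711) [ 0.41041465 -0.27113072  0.045     ] diam 0.1119028896704047
housing ((353.81536865234375, 201.4769287109375), (56.80790710449219, 66.978759765625), 7.125016689300537) [array([ 0.302, -0.174,  0.034]), array([ 0.494, -0.203,  0.034]), array([ 0.472, -0.365,  0.034]), array([ 0.281, -0.333,  0.034])]
```

View pics/c.png

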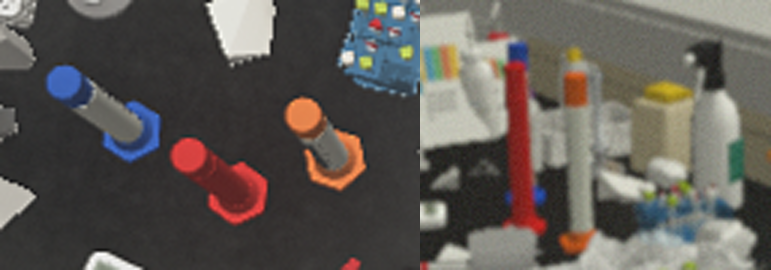

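Candidates in the top view: blue (107,163) to (129,179), all-red (157,195), orange (193,182). The crop confirms blue is the one with a blue stopper, white tube and blue foot. Its stopper and foot rays agree at about (0.459, 0.383). The pan is at (0.411, -0.272), which matches the housing rectangle plus 25 mm. Rise first, then approach.

Request:
step_arm:
  plan: "0 0 -1 0 0 0 1; -0.4 -0.1 -0.5 0 0 0 1; -0.9 -0.2 0 0 0 0 1; -0.9 -0.2 0 0 0 0 1; -0.9 -0.2 0 0 0 0 1"
  force: 60

```text
time: 0.82
ee_pos: [0.3109, 0.4677, 0.3141]
orientation: [-3.141, -0.0, 2.837]
contact_force: [0.5, 0.5, -0.1]
gripper_width: 0.0853
grip_force: 0.0
```

Request:
step_arm:
  plan: "-0.9 -0.2 0 0 0 0 1; -0.9 -0.2 0 0 0 0 1; -0.9 -0.2 0 0 0 0 1; -0.6 -0.15 0 0 0 0 1; 0 0 0 0 0 0 1"

```text
time: 1.45
ee_pos: [0.4575, 0.3819, 0.3136]
orientation: [-3.141, -0.001, 2.834]
contact_force: [-0.2, -0.4, -0.1]
gripper_width: 0.0855
grip_force: 0.0
```

Request:
step_arm:
  plan: "0 0 0.6 0 0 0 1; 0 0 0.6 0 0 0 1; 0 0 0.4 0 0 0 1; 0 0 0.4 0 0 0 1; 0 0 0.3 0 0 0 1"

```text
time: 2.08
ee_pos: [0.4549, 0.3838, 0.1982]
orientation: [-3.141, -0.001, 2.838]
contact_force: [0.1, -0.6, -0.2]
gripper_width: 0.0854
grip_force: 0.0
```

```bash
python3 - <<'E'
from h import *
a=snapshot('side')['img'][60:210,150:280]; b=snapshot('top')['img'][130:230,60:200]
cv2.imwrite('pics/d.png',np.hstack([cv2.resize(a,(390,450),interpolation=2),cv2.resize(b,(410,450),interpolation=2)]))
print(status.get_state()['contact_force'],status.get_state()['ee_pos'])
E
```

```text
[-0.23880197  0.13016847 -0.0866124 ] [0.45441353 0.38314482 0.19721414]
```

View pics/d.png

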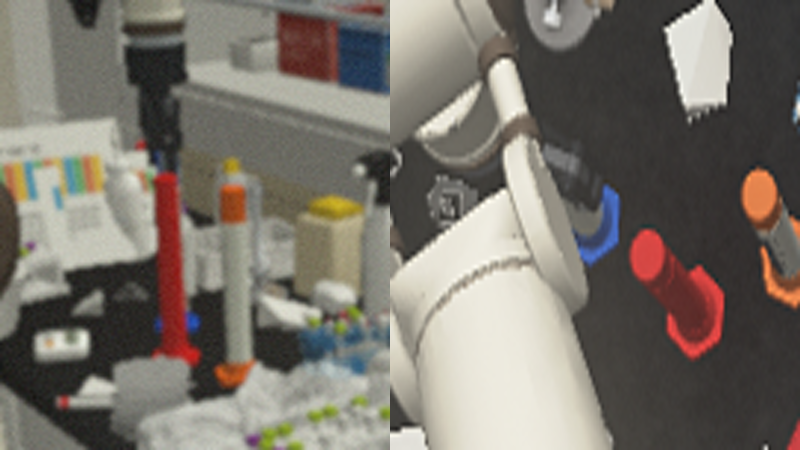

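The gripper straddles the blue stopper (side crop, around (160,150)), clear of red. Lower a little more, centre, and close in stages.

Request:
step_arm:
  plan: "-0.06 0 0.25 0 0 0 1; 0 0 0 0 0 0 0.4; 0 0 0 0 0 0 0.1; 0 0 0 0 0 0 -0.1; 0 0 0 0 0 0 -0.2"
  force: 30

```text
time: 2.8
ee_pos: [0.4591, 0.3825, 0.1873]
orientation: [3.141, 0.001, 2.837]
contact_force: [0.0, 0.3, 1.0]
gripper_width: 0.034
grip_force: 0.2
```

Request:
step_arm:
  plan: "0 0 0 0 0 0 -0.3; 0 0 0 0 0 0 -0.4; 0 0 0 0 0 0 -1; 0 0 0 0 0 0 -1; 0 0 0 0 0 0 -1"
  force: 60

```text
time: 3.42
ee_pos: [0.4592, 0.3826, 0.1873]
orientation: [3.141, 0.001, 2.837]
contact_force: [-0.7, 0.4, 3.4]
gripper_width: 0.0288
grip_force: 59.3
```

Request:
step_arm:
  plan: "0 0 -0.1 0 0 0 -1; 0 0 -0.3 0 0 0 -1; 0 0 -0.5 0 0 0 -1; 0 0 -0.5 0 0 0 -1; 0 0 -0.5 0 0 0 -1"

```text
time: 4.05
ee_pos: [0.4588, 0.3822, 0.2831]
orientation: [-3.141, -0.0, 2.837]
contact_force: [0.9, -0.1, -1.1]
gripper_width: 0.0287
grip_force: 59.3
```

Request:
step_arm:
  plan: "0 0 -0.6 0 0 0 -1; 0 0 -0.6 0 0 0 -1; 0 0 -0.6 0 0 0 -1; 0 0 -0.6 0 0 0 -1; 0 0 -0.6 0 0 0 -1"

```text
time: 4.68
ee_pos: [0.4586, 0.3821, 0.4334]
orientation: [-3.141, 0.0, 2.837]
contact_force: [0.9, -0.4, -1.6]
gripper_width: 0.0286
grip_force: 59.3
```

```bash
python3 - <<'E'
from h import *
a=snapshot('side')['img'][10:210,130:290]; b=snapshot('top')['img'][130:230,60:200]
cv2.imwrite('pics/e.png',np.hstack([cv2.resize(a,(400,500),interpolation=2),cv2.resize(b,(400,500),interpolation=2)]))
s=status.get_state();print(s['contact_force'],s['ee_pos'],s['orientation'],s['gripper_width'])
E
```

```text
[-0.40289037  0.14946397 -1.52346601] [0.45963816 0.38270649 0.43654391] [3.13632883 0.00533878 2.83673255] 0.028791884922974402
```

View pics/e.png

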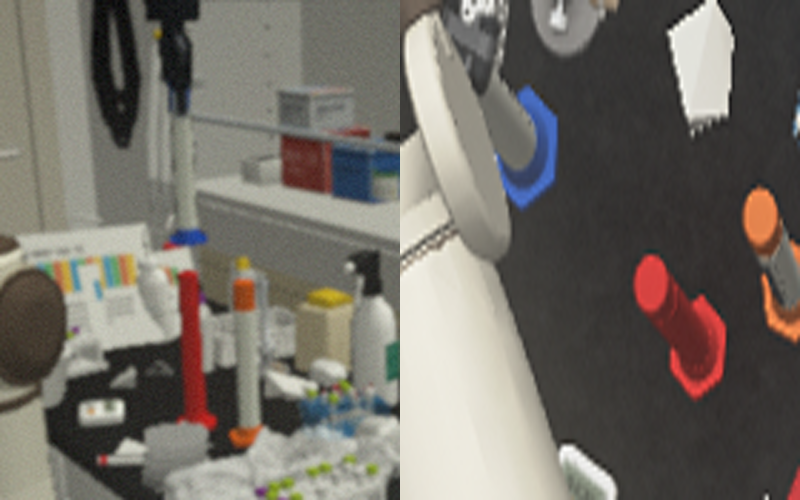

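Blue is held upright with its foot about 0.25 m up, and red and orange are untouched. Raise slightly more and carry it across.

Request:
step_arm:
  plan: "0 0 -0.4 0 0 0 -1; -0.05 -0.2 -0.1 0 0 0 -1; -0.1 -0.4 0 0 0 0 -1; -0.14 -0.6 0 0 0 0 -1; -0.14 -0.6 0 0 0 0 -1"

```text
time: 5.4
ee_pos: [0.4519, 0.2886, 0.4553]
orientation: [-3.14, -0.001, 2.837]
contact_force: [-0.4, -0.0, -2.0]
gripper_width: 0.0287
grip_force: 59.5
```

Request:
step_arm:
  plan: "-0.14 -0.6 0 0 0 0 -1; -0.14 -0.6 0 0 0 0 -1; -0.14 -0.6 0 0 0 0 -1; -0.14 -0.6 0 0 0 0 -1; -0.14 -0.6 0 0 0 0 -1"

```text
time: 6.02
ee_pos: [0.44, 0.135, 0.4554]
orientation: [-3.141, -0.001, 2.837]
contact_force: [0.6, -0.7, -2.2]
gripper_width: 0.0285
grip_force: 59.5
```

Request:
step_arm:
  plan: "-0.14 -0.6 0 0 0 0 -1; -0.14 -0.6 0 0 0 0 -1; -0.14 -0.6 0 0 0 0 -1; -0.14 -0.6 0 0 0 0 -1; -0.14 -0.6 0 0 0 0 -1"

```text
time: 6.65
ee_pos: [0.4283, -0.0183, 0.4554]
orientation: [-3.141, -0.002, 2.836]
contact_force: [-1.4, 0.6, -1.2]
gripper_width: 0.0288
grip_force: 59.5
```

Request:
step_arm:
  plan: "-0.14 -0.6 0 0 0 0 -1; -0.14 -0.6 0 0 0 0 -1; -0.14 -0.6 0 0 0 0 -1; -0.14 -0.6 0 0 0 0 -1; -0.14 -0.6 0 0 0 0 -1"

```text
time: 7.28
ee_pos: [0.4166, -0.1717, 0.4554]
orientation: [3.141, -0.002, 2.836]
contact_force: [0.7, 0.5, -1.6]
gripper_width: 0.0286
grip_force: 59.5
```

Request:
step_arm:
  plan: "-0.14 -0.6 0 0 0 0 -1; -0.14 -0.6 0 0 0 0 -1; -0.1 -0.4 0 0 0 0 -1; -0.05 -0.2 0 0 0 0 -1; 0 0 0 0 0 0 -1"

```text
time: 7.9
ee_pos: [0.4109, -0.263, 0.4565]
orientation: [3.141, -0.001, 2.836]
contact_force: [-0.9, -0.5, -1.6]
gripper_width: 0.0287
grip_force: 59.6
```

Request:
step_arm:
  plan: "-0.05 -0.17 0.3 0 0 0 -1; 0 0 0.6 0 0 0 -1; 0 0 0.7 0 0 0 -1; 0 0 0.7 0 0 0 -1; 0 0 0.6 0 0 0 -1"

```text
time: 8.52
ee_pos: [0.4105, -0.2709, 0.3093]
orientation: [3.141, -0.002, 2.838]
contact_force: [-0.1, -0.5, -1.2]
gripper_width: 0.0288
grip_force: 59.6
```

Request:
step_arm:
  plan: "0 0 0.4 0 0 0 -1; 0 0 0.3 0 0 0 -1; 0 0 0.2 0 0 0 -1; 0 0 0 0 0 0 -1; 0 0 0 0 0 0 -1"

```text
time: 9.15
ee_pos: [0.4112, -0.2722, 0.2677]
orientation: [-3.141, 0.001, 2.837]
contact_force: [1.0, 1.0, -1.7]
gripper_width: 0.029
grip_force: 59.6
```

```bash
python3 - <<'E'
from h import *
s=snapshot('side');t=snapshot('top')
a=s['img'][90:270,230:390]; b=t['img'][140:250,300:410]
cv2.imwrite('pics/f.png',np.hstack([cv2.resize(a,(400,450),interpolation=2),cv2.resize(b,(400,400),interpolation=2)[:450] if 0 else cv2.resize(b,(400,450),interpolation=2)]))
q=status.get_state();print(q['contact_force'],q['ee_pos'],q['orientation'])
for n,c,o,lim in(('side',s,(230,90),(230,390,90,270)),('top',t,(300,140),(300,410,140,250))):
    m=cv2.inRange(cv2.cvtColor(c['img'],cv2.COLOR_BGR2HSV),(105,140,50),(125,255,255)); k=np.zeros_like(m); k[lim[2]:lim[3],lim[0]:lim[1]]=m[lim[2]:lim[3],lim[0]:lim[1]]
    _,l,st,ce=cv2.connectedComponentsWithStats(k)
    for i in range(1,len(st)):
        if st[i,4]>15: print(n,st[i],ce[i].round(1))
    p=q['ee_pos']
    for z in(p[2],p[2]-.187,p[2]-.182): print(n,z,proj(c,[p[0],p[1],z]).round(1))
    print('pan',proj(c,[.411,-.272,.045]).round(1))
E
```

```text
[-0.36535417 -0.58801273 -1.24350162] [ 0.41121746 -0.27224444  0.26772615] [-3.14070338e+00  1.50447985e-03  2.83677508e+00]
side [367  93  19   5  55] [375.4  95.3]
side [375  99  15  22 261] [382.8 110.5]
side [310 126   4  15  39] [311.6 132.6]
side [303 205  21  10 154] [313.4 209.2]
side 0.26772614885429624 [314.5 143.5]
side 0.08072614885429624 [312.4 211.2]
side 0.08572614885429625 [312.5 209.5]
pan [312.  223.2]
top 0.26772614885429624 [374.  177.8]
top 0.08072614885429624 [358.1 190.3]
top 0.08572614885429625 [358.4 190. ]
pan [355.4 192.3]
```

View pics/f.png

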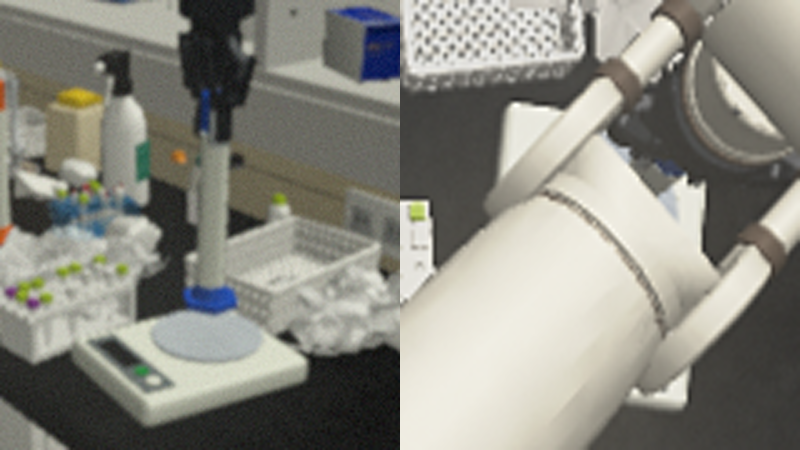

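The foot, at side pixel (313,209), is within about 3 mm of straight under the TCP and sits over the pan centre (313,225). Set it down slowly.

Request:
step_arm:
  plan: "0 0 0.2 0 0 0 -1; 0 0 0.2 0 0 0 -1; 0 0 0.15 0 0 0 -1; 0 0 0.05 0 0 0 -1; 0 0 0 0 0 0 -1"

```text
time: 9.88
ee_pos: [0.4108, -0.2718, 0.2366]
orientation: [3.141, -0.0, 2.837]
contact_force: [-1.1, -0.2, -1.5]
gripper_width: 0.0289
grip_force: 59.6
```

Request:
step_arm:
  plan: "0 0 0.04 0 0 0 -1; 0 0 0 0 0 0 -1; 0 0 0.02 0 0 0 -1; 0 0 0 0 0 0 -1; 0 0 0 0 0 0 -1"

```text
time: 10.5
ee_pos: [0.4109, -0.2719, 0.2338]
orientation: [-3.142, 0.0, 2.837]
contact_force: [-0.1, -0.3, -1.7]
gripper_width: 0.0286
grip_force: 59.6
```

Request:
step_arm:
  plan: "0 0 0.02 0 0 0 -1; 0 0 0 0 0 0 -1; 0 0 0.01 0 0 0 -1; 0 0 0 0 0 0 -1; 0 0 0 0 0 0 -1"

```text
time: 11.12
ee_pos: [0.4109, -0.2719, 0.2323]
orientation: [-3.142, 0.0, 2.837]
contact_force: [-0.6, 0.1, -1.2]
gripper_width: 0.0288
grip_force: 59.6
```

Request:
step_arm:
  plan: "0 0 0.01 0 0 0 -1; 0 0 0 0 0 0 -1; 0 0 0.01 0 0 0 -1; 0 0 0 0 0 0 -1; 0 0 0 0 0 0 -1"

```text
time: 11.75
ee_pos: [0.4112, -0.2721, 0.2323]
orientation: [-3.141, 0.001, 2.837]
contact_force: [-0.2, 1.3, 5.6]
gripper_width: 0.0286
grip_force: 60.3
```

Contact: the vertical force went from -1.2 to +5.6 N. Ease the grip and open in stages.

Request:
step_arm:
  plan: "0 0 0 0 0 0 -1; 0 0 0 0 0 0 -1; 0 0 0 0 0 0 -0.3; 0 0 0 0 0 0 -0.25; 0 0 0 0 0 0 -0.2"
  force: 20

```text
time: 12.38
ee_pos: [0.4107, -0.2717, 0.2308]
orientation: [3.141, -0.001, 2.837]
contact_force: [-1.1, 0.0, 0.5]
gripper_width: 0.0335
grip_force: 0.0
```

Request:
step_arm:
  plan: "0 0 0 0 0 0 -0.1; 0 0 0 0 0 0 0.1; 0 0 0 0 0 0 0.4; 0 0 0 0 0 0 1; 0 0 0 0 0 0 1"

```text
time: 13.0
ee_pos: [0.4109, -0.2719, 0.2313]
orientation: [-3.142, 0.0, 2.837]
contact_force: [0.1, -0.5, -0.2]
gripper_width: 0.0853
grip_force: 0.0
```

```bash
python3 - <<'E'
from h import *
s=snapshot('side'); a=s['img'][90:270,230:390]
cv2.imwrite('pics/g.png',cv2.resize(a,(480,540),interpolation=2))
q=status.get_state();print(q['contact_force'],q['ee_pos'],q['gripper_width'])
E
```

```text
[ 0.6521864   0.55348045 -0.40814456] [ 0.41086836 -0.27187827  0.23131314] 0.08512114948692544
```

View pics/g.png

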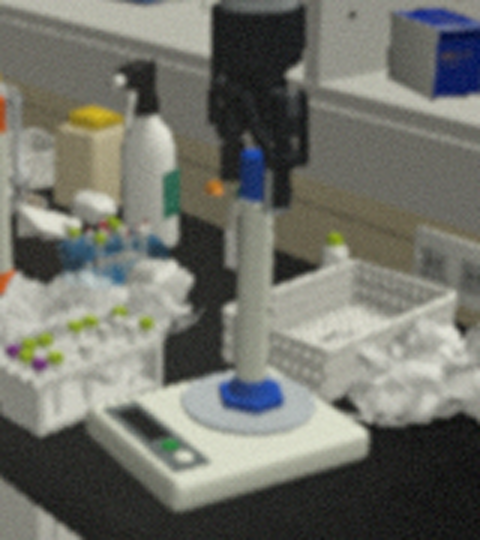

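The cylinder stands on the pan, foot at crop (252,395), with the fingers open. Retract straight up.

Request:
step_arm:
  plan: "0 0 -0.2 0 0 0 1; 0 0 -0.5 0 0 0 1; 0 0 -0.7 0 0 0 1; 0 0 -0.7 0 0 0 1; 0 0 -0.7 0 0 0 1"

```text
time: 13.68
ee_pos: [0.4109, -0.2718, 0.3734]
orientation: [-3.141, 0.001, 2.837]
contact_force: [0.7, -0.5, -0.1]
gripper_width: 0.0856
grip_force: 0.0
```

Request:
step_arm:
  plan: "0.8 0 -0.2 0 0 0 1; 0.8 0 0 0 0 0 1; 0.5 0 0 0 0 0 1; 0 0 0 0 0 0 1; 0 0 0 0 0 0 1"

```text
time: 14.3
ee_pos: [0.3112, -0.2406, 0.3817]
orientation: [-3.141, 0.001, 2.837]
contact_force: [0.0, -0.9, -0.1]
gripper_width: 0.0852
grip_force: 0.0
```

```bash
python3 - <<'E'
from h import *
s=snapshot('side'); t=snapshot('top'); a=s['img'][90:270,190:390]; b=t['img'][130:250,290:410]
cv2.imwrite('pics/i.png',np.hstack([cv2.resize(a,(400,450),interpolation=2),cv2.resize(b,(400,450),interpolation=2)]))
m=cv2.inRange(cv2.cvtColor(s['img'],cv2.COLOR_BGR2HSV),(105,140,50),(125,255,255)); m[:, :280]=0; m[:,345:]=0; m[:125]=0
_,l,st,ce=cv2.connectedComponentsWithStats(m)
for x,c in zip(st[1:],ce[1:]):
    if x[4]>15: print(x,c.round(1))
for z in (.21,.052): print(proj(s,[.411,-.272,z+(.045 if z>.1 else 0)]).round(1))
print(status.get_state()['ee_pos'])
E
```

```text
[310 140  12  16 164] [315.8 147.5]
[304 217  20  10 148] [313.5 221.4]
[314.2 148.4]
[312.  220.9]
[ 0.31130883 -0.24051696  0.38129528]
```

View pics/i.png

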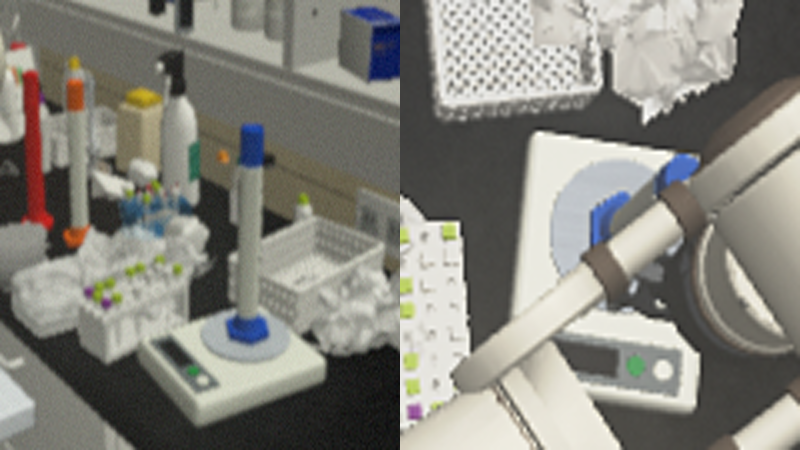

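Blue stands upright in the middle of the pan (side foot at (313.5,221.4), predicted (312,220.9)). Orange is still standing and the arm is clear.

```bash
python3 -c "
from rig import env
print(env.finish_job())"
```

```text
the job is handed in; nothing more can be done
None
```

The blue cylinder stands upright and released on the balance pan, within about 5 mm of its centre by the last side view; the orange one was not touched, and the job was handed in at about 14 s (no verdict was returned).

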